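# Set out the pastry corner

### The arm

A 7-joint arm with a two-finger parallel gripper is mounted at the origin on the work surface. World frame = base frame: x ahead of the robot, y to its left, z up, the work surface at z = 0. Lengths are in m, angles in rad, forces in N, time in s.
With the tool pointing down it reaches from about 0.375 to 0.925 m from the base axis. Payload 3.1 kg.
Tool frame: the origin (TCP) lies between the finger pads; the fingertips stand 19 mm ahead of it and the grasp point (between the pads) is the TCP; z points along the fingers, y is the line along which they close (so a half turn about z gives the same grasp; the last joint's range is limited). The gripper opens to 85 mm and grips with 20 to 120 N. Pads are 22 mm wide; open, the fingers measure 114 mm over their backs; the gripper's body (76 mm by 85 mm) begins 54 mm behind the grasp point. The pads swing forward as they close: fully open they stand 13 mm farther back than shut.
Start: joints at [1.19, 0.383, 0.044, 1.598, -0.018, 1.161, -0.05], TCP at [0.181, -0.624, 0.213] pointing down, gripper open.
Joint ranges: [-2.61, 2.61], [-0.41, 2.15], [-1.48, 1.57], [0, 2.5], [-1.57, 4.71], [0.05, 1.97], [-2.85, 2.85]. Speed limits (rad/s): [2.79, 2.79, 3.14, 3.14, 3.14, 3.14, 3.14].

### API

Orientations are given as a unit quaternion [x, y, z, w].
In Python, from bench import move_ptp, movel, move_j, move_gripper, pause, inverse_kinematics, read_camera, camera_params, MotionError, sign_off, look_for, tip_of, read_time_s, read_qpos, read_joint_vel, read_effort, read_eef_pos, read_tcp_rot, read_ft_force, read_ft_torque, read_finger_gap, read_grasp_force gives the robot as it stands. Calls block until the motion is done:
- move_ptp(position, orientation): joint-space move of the TCP to a pose.
- movel(position, orientation=None, speed=0.15): straight line of the TCP; orientation=None keeps the orientation; speed is the mean speed in m/s.
- move_j(angles): joint-space move.
- move_gripper(opening, effort=None): finger opening in m; effort is the grip in N (None keeps the last); returns when the fingers have stopped.
- pause(seconds).
- inverse_kinematics(position, orientation): joint angles nearest the present ones, or None.
- read_camera(name): name is "scene" or "side" or "wrist"; returns the picture (400x640x3 uint8, red, green, blue); there is no depth.
- camera_params(name): a dict with "K" (3x3 intrinsics, pixels), "camera_from_world" (4x4, takes a point from world to camera coordinates). Camera axes: x right, y down, z forward; pixel columns grow to the right and rows downward; lengths in m; the calibration is good to about 2 mm. A picture is of the moment at which its call begins: read the wrist's pose just before it. camera_params takes no time and is no camera call; for the wrist camera it gives the pose at the moment of the call.
A pose or a line that the arm cannot do raises MotionError and nothing moves.
- sign_off(): hands the job in; it is judged then, once.
Trained networks look in the newest picture that a camera, given by its name, has taken for a name from the list of things; names that differ only in an ending like _2 or _b are one class to them, and where a whole thing is asked for, a point or a joint stands for the part that bears it (a point fixed in the world has none). Each returns a list of dicts, best first, with "confidence" (0 to 1); they miss things now and then, are a little off and sometimes report something else, mostly with a low value. They report only what shows in the picture. A call takes as long as a camera call. They do not tell look-alikes from the thing itself.
- look_for(camera, name): "at" ([column, row] in pixels, amid what is visible of it).
- tip_of(camera, name): "at" ([column, row] in pixels: a listed point, or the origin of a listed thing).
Readings, each from a call of its own:
- read_time_s(): time.
- read_qpos(): joint angles.
- read_joint_vel(): joint speeds.
- read_effort(): joint torques, N m.
- read_eef_pos(): TCP position.
- read_tcp_rot(): TCP orientation.
- read_ft_force(): force on the tool from outside, world axes, zero at the start.
- read_ft_torque(): the same for the moment, N m.
- read_finger_gap(): finger opening in m.
- read_grasp_force(): force on a finger pad.
Only numpy, scipy, OpenCV 4.12 (cv2) and the standard library are available. Lean on these libraries where they do the work, as an engineer would, in place of code of your own. Each camera call takes 0.05 s, during which the arm holds its last target. There are 200 camera calls.

### The job

Set out the pastry things on the worktop, one at a time, from the back to the front: first lay the rolling dowel in the wooden cradle behind the cork mats, centred between its ends; then stand the sugar pot on the middle mat, then the mug on the mat to the left of the pot, and last the pastry wheel holder on the mat to its right (left and right as seen from the robot, looking away from it). Stand each thing upright in the middle of its mat and let it go, and leave the yellow scraper and the glass jar where they are.

Things in the scene. Friction and masses are not known exactly. Their poses are not given: they have to be found in the camera images.
- pot: round white ceramic sugar pot with a hinged flip-top lid, shut, standing upright. 62 mm across, 77 mm high; straight sides from 8 to 60 mm height. A steel hinge lug sticks out 4 mm at height 60 to 70 mm on its own +x side, a lid tab 3 mm on -x. About 390 g. Origin: centre of the underside, z up. To be stood on the middle mat
- mug: cream enamel mug, standing upright, open at the top. 63 mm across, 70 mm high; its handle sticks out on its own +y side, reaching 68 mm from the mug's axis. 180 g. Origin: centre of the underside on the axis of the round body, z up. To be stood on the left mat
- holder: steel pastry wheel holder: a straight round steel cup 56 mm across and 72 mm high, in which a pastry wheel stands fixed, the upper edge of the thin brass wheel peeping out to 97 mm height. 250 g. Origin: centre of the underside, z up. To be stood on the right mat
- dowel: round ash rolling dowel, 28 mm in diameter and 180 mm long, 80 g, lying on the worktop (it can roll). Origin: on its axis, midway between its ends; x runs along the dowel (the other two axes turn as it rolls). To be laid in the cradle
- cradle: fixed dark wooden cradle, 130 mm beyond the middle mat: base bar 130 mm long (own y), 40 wide, 10 high, with two V-notched saddles, 16 mm thick, centred 45 mm either side of the middle along y, 46 high, 65 wide in x. y points left, roughly along the row of mats; x away from the robot. The laid dowel lies along y, its axis 40 mm above the worktop. Origin: centre of the underside
- mat_a: one of three identical fixed round cork mats, 86 mm across, 5 mm thick, flat on the worktop in a row that runs left to right seen from the robot (turned by up to 0.25 rad), neighbours about 120 mm apart. Which of the three names is left, middle or right varies. Origin: centre of the underside, z up
- mat_b: as mat_a
- mat_c: as mat_a
- scraper: flat yellow plastic dough scraper, 75 by 110 mm, 6 mm thick, lying among the things; leave it where it is. Origin: centre of the underside
- jar: amber glass jar with a steel lid, 60 mm across, 85 mm high, standing behind the things on the right; leave it where it is. Origin: centre of the underside
There are look-alikes about, which are no part of the job. What is shaped like the mat_c but orange or turquoise is not meant.

How it is judged:
On the way, in this order (a step that is already met when the one before it is completed fails the run):
1. the dowel lies in the cradle, released (horizontal distance between dowel and cradle below 0.015 m and height (world z) of dowel between 0.034 and 0.046 m and angle between the x axis of dowel and the y axis of cradle, either way round below 0.12 rad and contact force between the fingers and dowel below 0.3 N and linear speed of dowel below 0.03 m/s), for 0.2 s.
2. the sugar pot stands on the middle mat, released (all of step 1 and (horizontal distance between pot and mat_a below 0.015 m or horizontal distance between pot and mat_b below 0.015 m or horizontal distance between pot and mat_c below 0.015 m) and y of pot in the frame of cradle between -0.055 and 0.055 m and height (world z) of pot between 0.001 and 0.01 m and angle between pot's own z axis and vertical below 0.12 rad and contact force between the fingers and pot below 0.3 N and linear speed of pot below 0.03 m/s), for 0.2 s.
3. the mug stands on the left mat, released (all of step 2 and (horizontal distance between mug and mat_a below 0.015 m or horizontal distance between mug and mat_b below 0.015 m or horizontal distance between mug and mat_c below 0.015 m) and y of mug in the frame of cradle between 0.055 and 0.3 m and height (world z) of mug between 0.001 and 0.01 m and angle between mug's own z axis and vertical below 0.12 rad and contact force between the fingers and mug below 0.3 N and linear speed of mug below 0.03 m/s), for 0.2 s.
4. the wheel holder stands on the right mat, released (all of step 3 and (horizontal distance between holder and mat_a below 0.015 m or horizontal distance between holder and mat_b below 0.015 m or horizontal distance between holder and mat_c below 0.015 m) and y of holder in the frame of cradle between -0.3 and -0.055 m and height (world z) of holder between 0.001 and 0.01 m and angle between holder's own z axis and vertical below 0.12 rad and contact force between the fingers and holder below 0.3 N and linear speed of holder below 0.03 m/s), for 0.2 s.
At the end, for the whole second after the job is handed in: The dowel lies in both notches of the cradle, its centre within 15 mm of the cradle's middle and along it within 0.12 rad; sugar pot, mug and wheel holder stand upright on the middle, left and right mat, each within 15 mm of its mat's centre; all released and at rest (all of step 4); the robot touches nothing.
It fails at once if the scraper is shifted by more than 25 mm (distance of scraper from where it was at the start of the episode above 0.025 m).
It fails at once if the jar is shifted by more than 25 mm (distance of jar from where it was at the start of the episode above 0.025 m).
It also fails if it takes over 104 s, if anything falls off the work surface, if the arm or the gripper's body presses on something with over 40 N, if the wrist force passes 120 N, or if a joint passes its speed limit or range.

## Working session

There is one attempt and no reset: what is moved stays moved. The work goes in short steps, each a Python script; the robot and the scene stay as the last script left them, time stands still between calls to the robot, and variables do not carry over. Pictures are saved under pics/ and viewed, at most 16 in all, crops included, and the job is handed in when it is done.

```bash
mkdir -p pics; ls; cat > h.py <<'E'
import numpy as np, cv2
from bench import *
def snap(cam,fn=None):
    p=camera_params(cam); im=read_camera(cam)
    if fn: cv2.imwrite('pics/'+fn,cv2.cvtColor(im,cv2.COLOR_RGB2BGR))
    return im,p
def back(p,uv,z):
    "pixel -> world point on plane height z"
    K=np.array(p['K']);T=np.array(p['camera_from_world']);R=T[:3,:3];c=-R.T@T[:3,3]
    d=R.T@np.linalg.solve(K,[uv[0],uv[1],1]); return c+d*(z-c[2])/d[2]
def proj(p,X):
    T=np.array(p['camera_from_world']);c=T[:3,:3]@np.array(X)+T[:3,3];u=np.array(p['K'])@c;return u[:2]/u[2]
E
python3 - <<'E'
from h import *
print(read_time_s(),read_tcp_rot())
for cam in('scene','side'):
    im,p=snap(cam,cam+'0.png')
    T=np.array(p['camera_from_world']);print(cam,-T[:3,:3].T@T[:3,3])
    for n in ['pot','mug','holder','dowel','cradle','mat_a','scraper','jar']:
        r=tip_of(cam,n)
        print(n,[(round(d['confidence'],2),np.round(d['at']).tolist(),back(p,d['at'],.014 if n=='dowel' else 0)[:2].round(3).tolist()) for d in r])
E
```

```text
pics
0.0 [ 9.90009537e-01  1.40994292e-01 -2.69135626e-04 -1.28601549e-03]
scene [ 1.14614726 -0.58752869  0.77421977]
pot [(0.6, [200.0, 257.0], [0.45, -0.332])]
mug [(0.71, [323.0, 250.0], [0.672, -0.084])]
holder [(0.65, [259.0, 252.0], [0.551, -0.211])]
dowel [(0.55, [253.0, 219.0], [0.448, -0.147])]
cradle [(0.59, [364.0, 197.0], [0.614, 0.172])]
mat_a [(0.9, [313.0, 201.0], [0.506, 0.044]), (0.84, [353.0, 170.0], [0.488, 0.262]), (0.79, [337.0, 148.0], [0.354, 0.329]), (0.79, [371.0, 147.0], [0.447, 0.424]), (0.77, [388.0, 174.0], [0.594, 0.328])]
scraper [(0.57, [229.0, 300.0], [0.619, -0.358])]
jar [(0.74, [284.0, 311.0], [0.737, -0.287])]
side [ 0.37768503 -0.85399495  0.75944232]
pot [(0.91, [299.0, 345.0], [0.45, -0.331])]
mug [(0.63, [375.0, 240.0], [0.667, -0.084])]
holder [(0.76, [333.0, 285.0], [0.543, -0.2])]
dowel [(0.88, [281.0, 265.0], [0.443, -0.137]), (0.32, [276.0, 162.0], [0.479, 0.255])]
cradle [(0.76, [331.0, 180.0], [0.616, 0.165])]
mat_a [(0.85, [275.0, 159.0], [0.48, 0.288]), (0.83, [226.0, 160.0], [0.343, 0.307]), (0.67, [314.0, 146.0], [0.603, 0.342]), (0.66, [300.0, 217.0], [0.509, 0.027]), (0.62, [288.0, 186.0], [0.498, 0.157]), (0.54, [258.0, 138.0], [0.443, 0.413])]
scraper [(0.56, [396.0, 346.0], [0.627, -0.365])]
jar [(0.95, [433.0, 304.0], [0.73, -0.286])]
```

View pics/scene0.png

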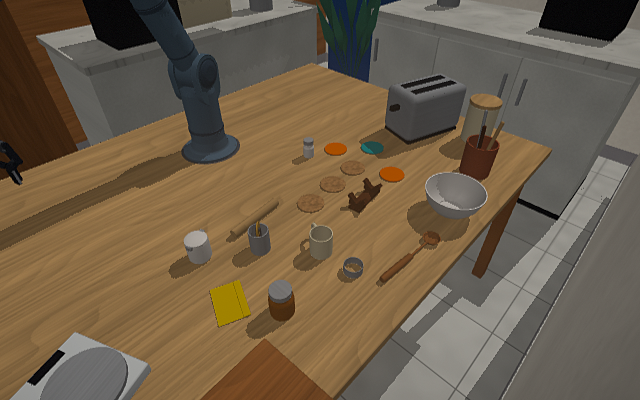

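View pics/side0.png

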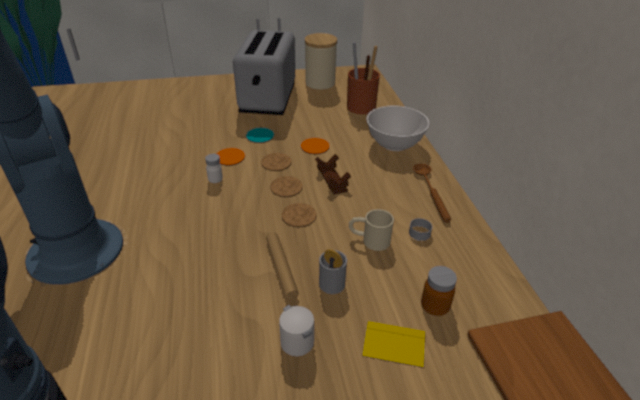

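Candidates for the mats: cork discs in side at (299,215), (287,186), (276,161). The look-alikes are orange at (231,157) and (315,146), and turquoise at (260,135). The dowel is at side (281,265), against the turner and brush handle near (430,190). The pot is at (297,331), the white shaker at (214,168). The mug is at (377,230), the holder at (333,271), a steel ring at (420,230). Next I'll check these choices with close wrist views.

```bash
cat >> h.py <<'E'
def Q(a): return [float(np.cos(a/2)),float(np.sin(a/2)),0.,0.]  # tool x at yaw a, pointing down
E
python3 - <<'E'
from h import *
for i,(pos,names) in enumerate([((.5,-.2,.4),['pot','mug','holder','dowel']),((.5,.13,.4),['cradle','mat_a'])]):
    move_ptp(pos,Q(0.)); pause(.3)
    im,p=snap('wrist',f'w{i}.png')
    T=np.array(p['camera_from_world']);print(-T[:3,:3].T@T[:3,3],T[2,:3],p['K'][0][0],read_time_s())
    for n in names:
        r=tip_of('wrist',n)
        print(n,[(round(d['confidence'],2),np.round(d['at']).tolist(),back(p,d['at'],.014 if n=='dowel' else 0)[:2].round(3).tolist()) for d in r])
E
```

```text
[ 0.58238584 -0.19964763  0.56084942] [-0.32059597  0.00112661 -0.94721537] 306.96934747119076 3.275
pot [(0.9, [388.0, 165.0], [0.444, -0.329])]
mug [(0.76, [250.0, 32.0], [0.669, -0.086]), (0.62, [280.0, 169.0], [0.437, -0.127])]
holder [(0.61, [316.0, 112.0], [0.541, -0.194])]
dowel [(0.57, [281.0, 169.0], [0.441, -0.13])]
[0.58289703 0.12971855 0.56100533] [-0.32041672  0.00128412 -0.94727582] 306.96934747119076 5.075
cradle [(0.76, [298.0, 67.0], [0.615, 0.165]), (0.69, [243.0, 147.0], [0.479, 0.269])]
mat_a [(0.93, [309.0, 141.0], [0.49, 0.147]), (0.79, [225.0, 212.0], [0.35, 0.315]), (0.77, [196.0, 77.0], [0.601, 0.341]), (0.65, [241.0, 148.0], [0.478, 0.273]), (0.57, [371.0, 134.0], [0.502, 0.035]), (0.57, [161.0, 163.0], [0.45, 0.426])]
```

```bash
python3 -c "
import cv2,numpy as np
a=cv2.imread('pics/w0.png')[:260,150:550];b=cv2.imread('pics/w1.png')[:260,120:520]
cv2.imwrite('pics/c.png',cv2.resize(np.vstack([a,b]),(600,780))[:600] if 0 else cv2.resize(np.hstack([a,b]),(800,260)))
cv2.imwrite('pics/c0.png',cv2.resize(a,(800,520)));cv2.imwrite('pics/c1.png',cv2.resize(b,(800,520)))"
```

```text
(no output)
```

View pics/c0.png

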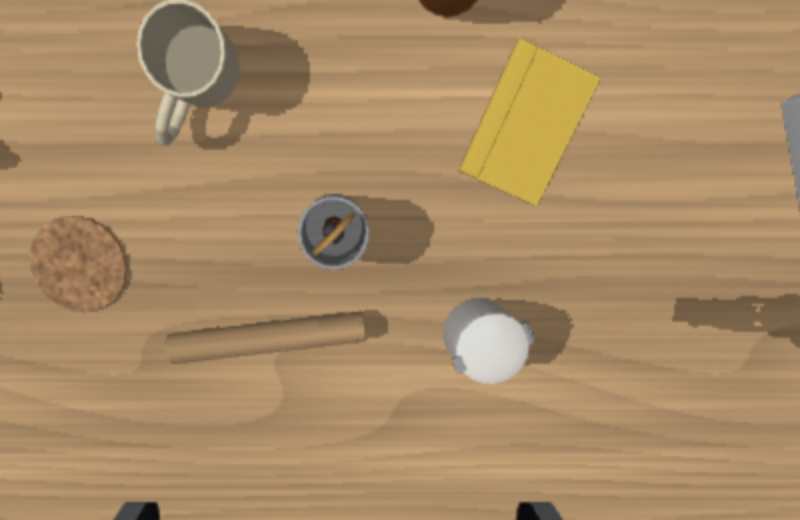

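View pics/c1.png

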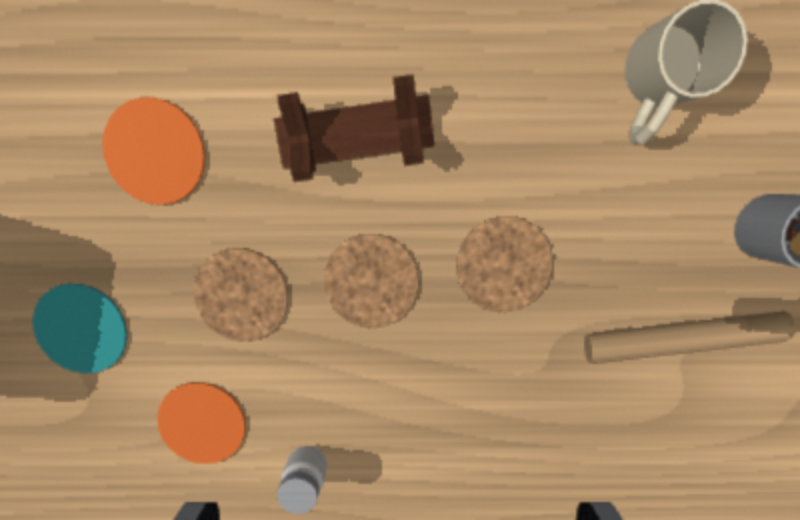

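The wrist views confirm the choices. Cork mats are at c1 (242,295), (373,281) and (505,263), with the cradle's saddles at (295,137) and (409,119). The look-alikes there are the orange and turquoise discs. In c0 the dowel ends are at (169,349) and (364,328), and the pot top is at (490,347) with lugs at (529,333) and (459,364). The mug handle points from (182,48) to (168,137), and the holder rim is at (334,232).

```bash
python3 - <<'E'
from h import *
p1=camera_params('wrist'); P=lambda u,v,z,ox: back(p1,(u/2+ox,v/2),z)
sh=np.array([0,-.33,0])  # picture w0 was taken 0.33 m to the right, same orientation
f=lambda n,X: print(n,X.round(4)[:2])
for n,c in zip('RML',[(505,263),(373,281),(242,295)]): f('mat'+n,P(*c,.005,120))
h=[P(u,v,.046,120) for u,v in [(404,82),(413,158),(289,101),(303,174)]]
f('cr',np.mean(h,0)); d=(h[2]+h[3]-h[0]-h[1])[:2];print('cr yaw y',np.arctan2(d[1],d[0]),np.linalg.norm(d)/2)
a,b=P(169,349,.014,150)+sh,P(364,328,.014,150)+sh;f('dowel',(a+b)/2);print(np.linalg.norm(a-b),np.arctan2(*(a-b)[1::-1]))
yaw=np.arctan2(*(a-b)[1::-1]); c=((a+b)/2)
t1,t2=P(529,333,.066,150)+sh,P(459,364,.066,150)+sh;f('pot',P(490,347,.077,150)+sh);f('potlugs',(t1+t2)/2);print(np.arctan2(*(t1-t2)[1::-1]))
m=P(182,48,.07,150)+sh;hd=P(167,135,.045,150)+sh;f('mug',m);f('h',hd);print(np.arctan2(*(hd-m)[1::-1]))
f('holder',P(334,231,.072,150)+sh)
for y in (yaw,yaw-np.pi):
    q=inverse_kinematics([c[0],c[1],.2],Q(y));print(y,None if q is None else np.round(q,2))
y=yaw-np.pi
move_ptp([c[0],c[1],.2],Q(y));pause(.3)
im,p=snap('wrist','d.png');r=tip_of('wrist','dowel')
print([(d['confidence'],d['at'],back(p,d['at'],.014)) for d in r],read_time_s())
E
```

```text
matR [0.5079 0.0343]
matM [0.4919 0.1529]
matL [0.4792 0.2726]
cr [0.6163 0.1659]
cr yaw y 1.7122090868178295 0.08860713282518898
dowel [ 0.4405 -0.1335]
0.18093828717528432 1.6801738502729135
pot [ 0.4496 -0.3237]
potlugs [ 0.4452 -0.3298]
-1.1265821119571198
mug [ 0.6686 -0.0885]
h [ 0.6124 -0.0662]
2.7634394684532424
holder [ 0.5416 -0.1966]
1.6801738502729135 [ 0.54  0.05 -0.35  2.04  0.02  1.06  0.3 ]
-1.4614188033168796 [ 0.55  0.05 -0.35  2.04  0.02  1.06 -2.84]
[(0.86, [316.8, 159.9], array([ 0.44384788, -0.13489241,  0.014     ])), (0.31, [257.1, 272.4], array([0.50532268, 0.02346325, 0.014     ]))] 6.8417
```

View pics/d.png

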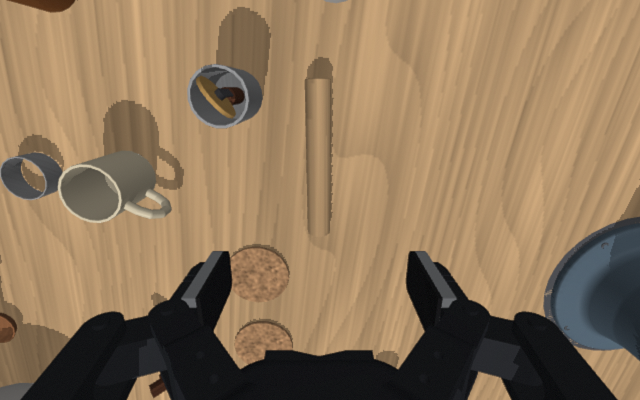

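The closeup shows the dowel from (318,79) to (319,235), clear of the other things. Picking it up with yaw 1.68, where joint 7 is away from its limit.

```bash
python3 - <<'E'
from h import *
p=camera_params('wrist')
a,b=back(p,(319,235),.026),back(p,(318,79),.016)
c=(a+b)/2;yaw=np.arctan2(*(a-b)[1::-1]);print(c,yaw,np.linalg.norm(a-b))
move_ptp([c[0],c[1],.12],Q(yaw)); move_gripper(.06,20)
movel([c[0],c[1],.023],speed=.08)
move_gripper(0.02,30); print(read_finger_gap(),read_grasp_force(),read_eef_pos(),read_ft_force())
movel([c[0],c[1],.16],speed=.15); print(read_finger_gap(),read_grasp_force())
cy=1.70
move_ptp([.617,.166,.16],Q(cy));pause(.3)
im,p=snap('wrist','e.png'); print(read_eef_pos(),read_time_s())
for n in('dowel','cradle'):
    print(n,[(d['confidence'],d['at'],back(p,d['at'],.15 if n=='dowel' else 0)) for d in tip_of('wrist',n)])
E
```

```text
[ 0.44124756 -0.13424551  0.021     ] 1.6871508267276443 0.1780349862718286
0.02001869418096444 0.0 [ 0.44124908 -0.13430723  0.02304644] [-0.36266165 -0.49115176  0.40447119]
0.01982430236635273 0.0
[0.6172487  0.16481969 0.16018148] 14.1417
dowel []
cradle [(0.58, [316.8, 170.4], array([0.61576687, 0.16309176, 0.        ]))]
```

View pics/e.png

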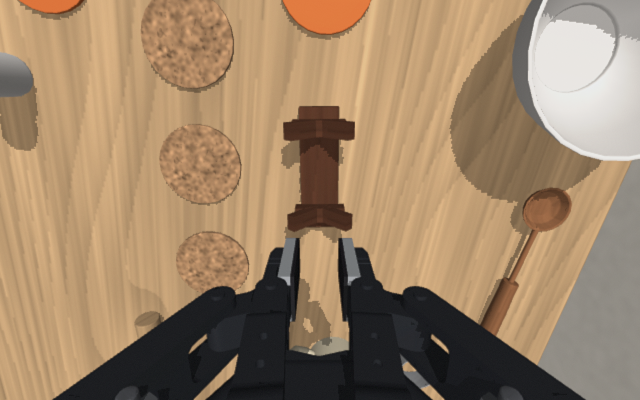

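The fingers closed to 20 mm with no force, so the dowel was missed. The cradle is seen square-on, with saddles at (319,130) and (320,217). I'll locate the dowel again.

```bash
python3 - <<'E'
from h import *
p=camera_params('wrist')
h=[back(p,u,.046) for u in [(285,130),(354,130),(289,220),(352,219)]]
h2=[(319,123.5),(319.5,209)]
print('cradle',np.mean(h,0),[x.round(4) for x in h])
for n,c in zip('LMR',[(188,43),(200.5,163),(212,263)]): print(n,back(p,c,.005))
move_ptp([.44,-.13,.2],Q(1.68-.0));pause(.3)
im,p=snap('wrist','f.png'); print(read_time_s())
print([(d['confidence'],d['at'],back(p,d['at'],.014)) for d in tip_of('wrist','dowel')])
E
```

```text
cradle [0.6180533  0.17034698 0.046     ] [array([0.5817, 0.2092, 0.046 ]), array([0.6423, 0.217 , 0.046 ]), array([0.5937, 0.1231, 0.046 ]), array([0.6545, 0.132 , 0.046 ])]
L [0.48044345 0.27196404 0.005     ]
M [0.4927515  0.15775532 0.005     ]
R [0.50695957 0.03784665 0.005     ]
15.9
[(0.67, [317.0, 167.5], array([ 0.43942891, -0.13358599,  0.014     ]))]
```

View pics/f.png

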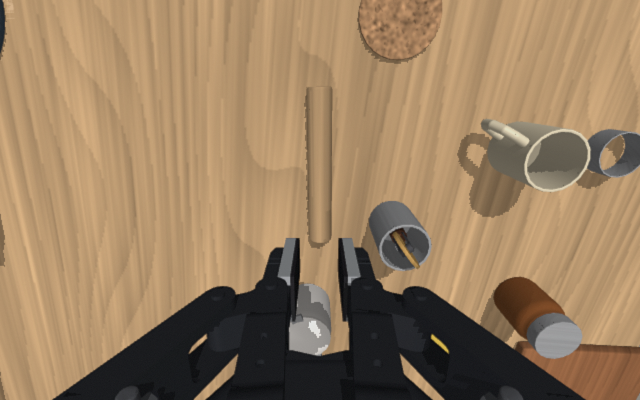

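The dowel is still in place, from (319,87) to (320,242), so the fingers slid over it. I'll go lower, feeling for the worktop.

```bash
python3 - <<'E'
from h import *
p=camera_params('wrist')
a,b=back(p,(319,87),.020),back(p,(320,242),.020)
c=(a+b)/2;yaw=np.arctan2(*(a-b)[1::-1]);print(c,yaw,np.linalg.norm(a-b))
x,y=.4405,c[1] if abs(c[1]+.134)<.006 else -.134
x=(x+c[0])/2
move_ptp([x,y,.1],Q(yaw)); move_gripper(.045,20); movel([x,y,.03],speed=.1); f0=read_ft_force()
z=.022
while z>.0115:
    movel([x,y,z],speed=.04); f=read_ft_force()-f0; print(z,f.round(2))
    if abs(f[2])>3: movel([x,y,z+.002]);break
    z-=.0025
move_gripper(.02,30); print(read_finger_gap(),read_grasp_force(),read_eef_pos(),(read_ft_force()-f0).round(2),read_time_s())
E
```

```text
[ 0.44230045 -0.1360511   0.02      ] 1.6880699670003996 0.18216084503936095
0.022 [ 0.38 -0.33 -1.13]
0.0195 [ 0.39 -0.75 -1.57]
0.017 [-0.38 -0.96 -0.93]
0.0145 [ 0.16 -0.75 -0.44]
0.012 [-0.42 -0.27 -1.17]
0.019929316202453026 0.0 [ 0.44145266 -0.13607985  0.01205527] [-0.05 -1.   -0.59] 19.3667
```

```bash
python3 - <<'E'
from h import *
im,p=snap('side')
print(proj(p,read_eef_pos()),read_finger_gap())
a=im[190:340,180:400]
b,_=snap('wrist'); b=b[60:400,200:440]
o=np.hstack([cv2.resize(a,(480,327)),cv2.resize(b,(231,327))])
cv2.imwrite('pics/g.png',o[:,:,::-1])
E
```

```text
[280.34090382 265.06576922] 0.02034472158069647
```

View pics/g.png

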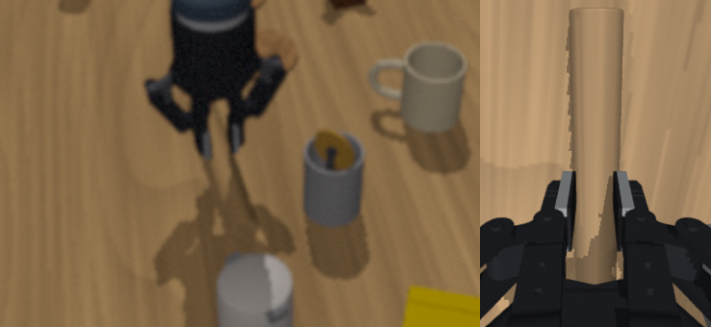

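In the side view the TCP projects to (280,265), yet the fingertips appear at about (282,260), roughly 18 mm too high. The wrist view agrees. So the tips stand above where the description puts them, which explains closing over the dowel. I'll feel downward under a force guard to measure the real offset.

```bash
python3 - <<'E'
from h import *
x,y=.4413,-.135
move_gripper(.05,20); f0=read_ft_force(); z=.010
while z>-.03:
    movel([x,y,z],speed=.04); f=read_ft_force()-f0; print(round(z,4),read_eef_pos()[2].round(4),f.round(2))
    if abs(f[2])>4: break
    z-=.002
print(read_time_s())
E
```

```text
0.01 0.0098 [-0.11  0.81  0.51]
0.008 0.0079 [-0.71  0.59  0.33]
0.006 0.0059 [0.93 1.05 0.34]
0.004 0.0039 [-0.95  1.33  0.08]
0.002 0.0019 [0.5  0.8  0.12]
0.0 -0.0001 [-0.3   0.34  0.97]
-0.002 -0.0021 [0.19 0.16 0.53]
-0.004 -0.0041 [-0.87 -0.05  1.37]
-0.006 -0.0061 [-0.62  0.26 -0.12]
-0.008 -0.0081 [-0.65  0.03  0.77]
-0.01 -0.0101 [-0.03  1.29  0.85]
-0.012 -0.0121 [0.28 0.37 1.22]
-0.014 -0.0142 [-0.46  1.58  0.4 ]
-0.016 -0.0161 [-0.45  0.82 -0.39]
-0.018 -0.0181 [-0.97  1.13  0.8 ]
-0.02 -0.0201 [-0.13  1.17  0.31]
-0.022 -0.0209 [-3.26  0.96 12.41]
24.1167
```

The tips meet the worktop at reported z = -0.0205, so the real grasp point is about 33 mm higher than reported. I'll use that correction from here on.

```bash
python3 - <<'E'
from h import *
x,y=.4413,-.135
movel([x,y,-.0145],speed=.05)
move_gripper(.015,30); print(read_finger_gap(),read_grasp_force(),read_ft_force())
movel([x,y,.10],speed=.15); print(read_finger_gap(),read_grasp_force())
move_ptp([.6175,.168,.10],Q(1.70));pause(.3)
im,p=snap('wrist','k.png'); print(read_eef_pos(),read_time_s())
E
```

```text
0.0269659956806648 29.451392590999603 [-0.36888595  0.0385987   0.84427203]
0.0268744304076074 29.562451243400574
[0.61774432 0.16682023 0.10014833] 27.325
```

View pics/k.png

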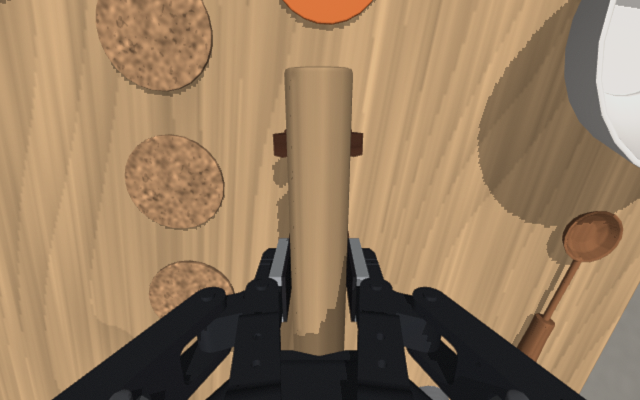

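The dowel is held. Its far end is at (319,67) and it lines up with the cradle saddle at (318,143).

```bash
python3 - <<'E'
from h import *
p=camera_params('wrist'); e=back(p,(319,67),.141); u=np.array([np.cos(1.70),np.sin(1.70)])
cen=e[:2]-.09*u; print('dowel centre now',cen,e)
off=cen-read_eef_pos()[:2]; print(off)
t=np.array([.6175,.1675]); s=np.clip(off@u,-.008,.008)   # along-axis correction
x,y=t-s*u if 0 else t-u*s*.5
movel([x,y,.05],speed=.12); f0=read_ft_force()
movel([x,y,.0125],speed=.04); print((read_ft_force()-f0).round(2),read_grasp_force())
move_gripper(.05,20); pause(.3)
movel([x,y,.12],speed=.15)
move_ptp([.5,.03,.2],Q(1.70)); pause(.2)
for cam in('scene','side'):
    im,p=snap(cam,cam+'1.png')
    for n,z in(('dowel',.04),('cradle',0)): print(cam,n,[(d['confidence'],back(p,d['at'],z).round(4)) for d in tip_of(cam,n)][:2])
a=cv2.imread('pics/scene1.png')[130:240,280:440];b=cv2.imread('pics/side1.png')[120:230,250:410]
cv2.imwrite('pics/l.png',cv2.resize(np.vstack([a,b]),None,fx=2.7,fy=2.7,interpolation=2)); print(read_time_s())
E
```

```text
dowel centre now [0.61831759 0.16734299] [0.60672159 0.25659283 0.141     ]
[0.00057327 0.00052276]
[-1.44  1.07 -0.86] 29.594127237796783
scene dowel [(0.76, array([0.609 , 0.1737, 0.04  ])), (0.6, array([0.5231, 0.2224, 0.04  ]))]
scene cradle [(0.5, array([0.6125, 0.1659, 0.    ]))]
side dowel [(0.69, array([0.6217, 0.1635, 0.04  ])), (0.53, array([0.4855, 0.2319, 0.04  ]))]
side cradle [(0.56, array([0.6247, 0.1741, 0.    ]))]
31.8
```

View pics/l.png

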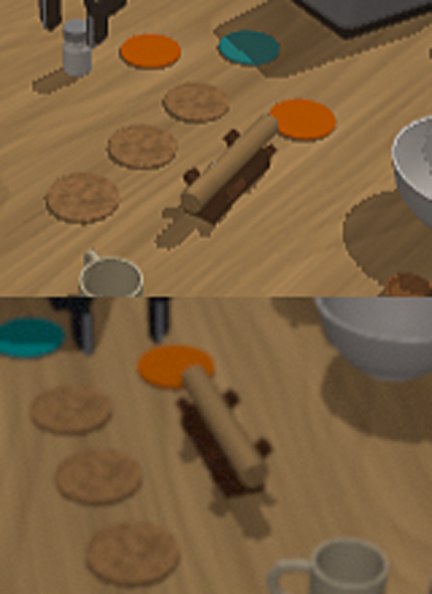

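The dowel lies in both saddles, at (235,165) in the scene half and (220,425) in the side half of the crop. The pot is next.

```bash
cat >> h.py <<'E'
def hover(n,c,yaw,prior,fn):
    "close look from above with the grasp yaw; returns refined centre"
    move_ptp([c[0],c[1],.17],Q(yaw)); move_gripper(.085,20); pause(.2)
    im,p=snap('wrist',fn); r=tip_of('wrist',n)
    ests=[back(p,d['at'],0)[:2] for d in r]; ests=[e for e in ests if np.linalg.norm(e-np.array(c))<.03]
    print(n,'hover',[e.round(4) for e in ests],read_time_s()); return np.mean(prior+ests[:1]*2,0)
def grasp(c,z,gap,force):
    movel([*c,.09+z],speed=.2); f0=read_ft_force(); movel([*c,z],speed=.08); print('down',(read_ft_force()-f0).round(2))
    move_gripper(gap,force); print('grip',read_finger_gap(),read_grasp_force(),(read_ft_force()-f0).round(1))
def place(c,yaw,z,g):
    e=read_eef_pos(); movel([e[0],e[1],.13],speed=.2); print('held',read_finger_gap(),read_grasp_force())
    move_ptp([*c,.13],Q(yaw)); movel([*c,z+.025],speed=.2); f0=read_ft_force()
    movel([*c,z],speed=.04); print('put',(read_ft_force()-f0).round(2)); pause(.2)
    move_gripper(.083,20); pause(.2); movel([*c,.15],speed=.2); print('t',read_time_s())
E
python3 - <<'E'
from h import *
pr=[np.array(v) for v in [(.45,-.331),(.4445,-.329),(.4475,-.3265)]]
for y in(2.015,-1.127): print(y,[None if (q:=inverse_kinematics([*c,.0],Q(y))) is None else np.round(q,2) for c in((.447,-.33),(.492,.155))])
c=hover('pot',(.447,-.329),2.015,pr,'pot.png'); print(c)
E
```

```text
2.015 [array([ 1.29,  0.7 , -0.89,  1.93,  0.71,  0.87,  0.46]), array([ 0.44,  0.69, -0.99,  2.02,  0.77,  0.86, -0.54])]
-1.127 [array([ 0.93,  0.54, -0.44,  1.94,  0.33,  0.73, -2.4 ]), array([-1.15,  0.65,  0.93,  2.09, -0.76,  0.78, -2.44])]
pot hover [array([ 0.4498, -0.3267])] 33.9083
[ 0.44830982 -0.32798743]
```

View pics/pot.png

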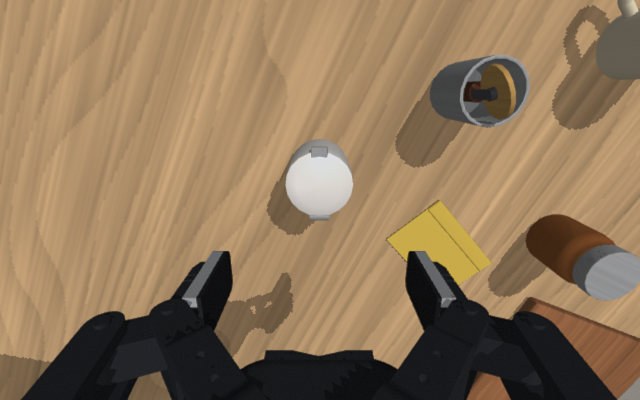

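The pot's lid is at (319,183), with lugs at (319,151) and (319,217). These lie square to the closing line, and nothing is near the finger tracks.

```bash
python3 - <<'E'
from h import *
p=camera_params('wrist'); l=back(p,(319,183),.077); print('lid',l)
c=np.mean([[.4483,-.328],l[:2]],0)
grasp(c,.004,.04,60)
g=np.array(read_eef_pos()[:2])
M=np.array([.4923,.1550])
place(M,2.015,.0105,.083)
for cam in('scene','side'):
    im,p=snap(cam,cam+'2.png')
    print(cam,[(d['confidence'],back(p,d['at'],.005).round(4)) for d in tip_of(cam,'pot')][:2])
E
```

```text
lid [ 0.4455476  -0.32395383  0.077     ]
down [-0.05 -0.82 -0.59]
grip 0.06044729636558017 65.92672135680914 [-2.   0.9  4.7]
held 0.060646183937008935 66.0256133414805
put [ 0.78 -0.82 -0.55]
t 41.625
scene [(0.64, array([0.491 , 0.1453, 0.005 ]))]
side [(0.92, array([0.4994, 0.1555, 0.005 ]))]
```

```bash
python3 - <<'E'
from h import *
move_ptp([.49,.155,.2],Q(1.70)); pause(.2)
im,p=snap('wrist','chk.png')
print('net',[(d['confidence'],np.round(d['at']),back(p,d['at'],.005).round(4)) for d in tip_of('wrist','pot')])
m=((im.min(2)>170)&(np.ptp(im.astype(int),axis=2)<25)).astype(np.uint8)
n,_,s,ce=cv2.connectedComponentsWithStats(m)
for i in range(1,n):
    if s[i,4]>800: print(s[i],ce[i],back(p,ce[i],.077))
print(proj(p,[.4923,.155,.005]))
cv2.imwrite('pics/chk2.png',cv2.resize(im[60:300,120:520,::-1],(800,480)))
E
```

```text
net [(0.9, array([326., 164.]), array([0.4976, 0.1534, 0.005 ]))]
[ 292  148   62   60 2806] [323.08125445 178.52209551] [0.49294236 0.15596671 0.077     ]
[321.81665938 162.21721912]
```

View pics/chk2.png

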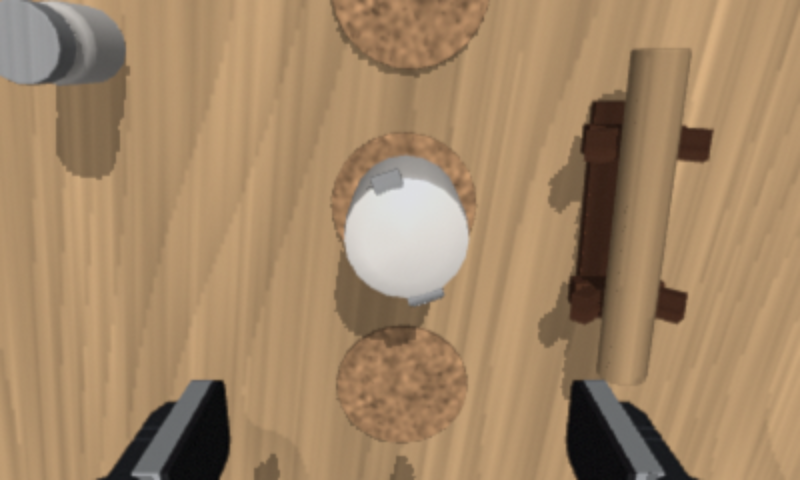

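The pot stands in the middle of its mat: lid centre at (406,236) in the crop, back-projecting to (0.493, 0.156). The dowel overhangs both saddles equally. The mug is next.

```bash
python3 - <<'E'
from h import *
ring=np.mean([back(camera_params('scene'),(353,270),.01),back(camera_params('side'),(420,232),.01)],0);print('ring',ring)
for y in(2.763,-.379): print(y,[None if (q:=inverse_kinematics([*c,.0],Q(y))) is None else np.round(q,2) for c in((.668,-.086),(.4798,.2722))])
pr=[np.array(v) for v in [(.6686,-.0885),(.669,-.085)]]
c=hover('mug',(.668,-.086),-.379,pr,'mug.png'); print(c)
E
```

```text
ring [ 0.77797632 -0.0862717   0.01      ]
2.763 [array([ 0.8 ,  1.  , -1.09,  1.62,  0.96,  1.14,  0.65]), array([ 0.3 ,  0.85, -1.13,  1.93,  0.94,  1.01, -0.09])]
-0.379 [array([ 0.44,  0.73, -0.5 ,  1.64,  0.42,  0.89, -2.18]), array([-0.99,  0.53,  0.48,  1.99, -0.37,  0.7 , -2.23])]
mug hover [array([ 0.668 , -0.0861])] 44.325
[ 0.66842125 -0.08644484]
```

View pics/mug.png

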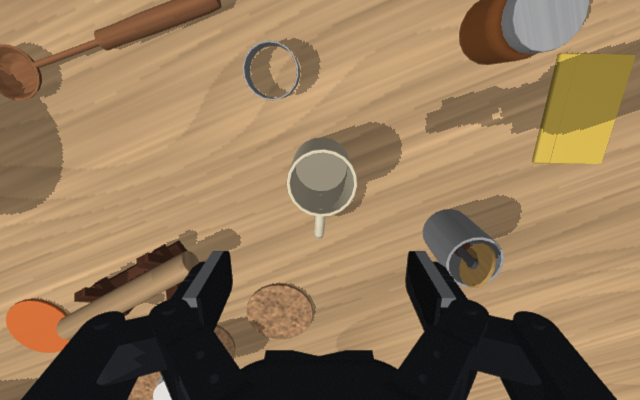

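The mug's rim is centred at (322,182) and its handle points straight down the picture to (319,237), so the fingers close beside it. The ring and spoon are clear.

```bash
python3 - <<'E'
from h import *
p=camera_params('wrist'); l=back(p,(322,182),.07); print('rim',l)
c=np.mean([[.6684,-.0864],l[:2]],0)
grasp(c,.004,.04,45)
place(np.array([.4799,.2722]),-.379,.0105,.083)
move_ptp([.48,.272,.2],Q(-.379)); pause(.2)
im,p=snap('wrist','mugchk.png')
print('net',[(d['confidence'],np.round(d['at']),back(p,d['at'],.005).round(4)) for d in tip_of('wrist','mug')])
pr=[np.array(v) for v in [(.5416,-.1966),(.541,-.194),(.545,-.203)]]
for y in(0.,1.7,2.2): print(y,[None if (q:=inverse_kinematics([*c,.0],Q(y))) is None else np.round(q,2) for c in((.543,-.197),(.5074,.036))])
c=hover('holder',(.542,-.197),1.7,pr,'hold.png'); print(c)
a=cv2.imread('pics/mugchk.png')[60:300,120:520];b=cv2.imread('pics/hold.png')[60:300,120:520]
cv2.imwrite('pics/mh.png',np.vstack([a,b]))
E
```

```text
rim [ 0.66965187 -0.08871263  0.07      ]
down [-1.06 -0.35 -0.04]
grip 0.06117948815177196 49.470881558954716 [-0.6 -0.6  3.4]
held 0.06110556600903627 49.08993914723396
put [-0.73 -0.33 -0.54]
t 51.7667
net [(0.63, array([316., 160.]), array([0.4804, 0.2742, 0.005 ]))]
0.0 [array([ 0.59,  0.56, -0.38,  1.89,  0.29,  0.75, -1.52]), array([ 0.27,  0.48, -0.48,  2.05,  0.34,  0.69, -2.  ])]
1.7 [array([ 0.78,  0.61, -0.62,  1.88,  0.49,  0.8 ,  0.03]), array([ 0.49,  0.55, -0.74,  2.04,  0.55,  0.75, -0.47])]
2.2 [array([ 0.84,  0.64, -0.7 ,  1.88,  0.56,  0.82,  0.48]), array([ 0.56,  0.59, -0.83,  2.04,  0.62,  0.78, -0.02])]
holder hover [array([ 0.5424, -0.1985])] 55.375
[ 0.54249074 -0.19811627]
```

View pics/mh.png

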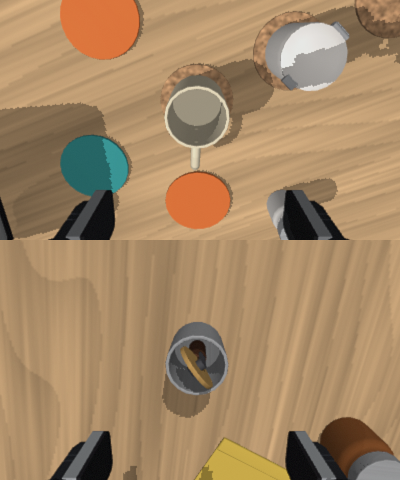

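The mug's rim, at (197,116) in the crop, stands concentric on the left mat. The holder's rim is at (196,125) in the lower half and clear of the scraper.

```bash
python3 - <<'E'
from h import *
p=camera_params('wrist'); l=back(p,(316,185),.072); print('rim',l)
c=np.mean([[.5425,-.1981],l[:2]],0)
grasp(c,.018,.04,60)
place(np.array([.5074,.0360]),1.7,.0245,.083)
move_ptp([.5,.1,.3],Q(1.70)); pause(.2)
im,p=snap('wrist','fin.png')
for n,z in(('pot',.005),('mug',.005),('holder',.005),('dowel',.04),('cradle',0)):
    print(n,[(round(d['confidence'],2),np.round(d['at']),back(p,d['at'],z)[:2].round(4)) for d in tip_of('wrist',n)][:2])
print(read_time_s()); cv2.imwrite('pics/fin2.png',cv2.resize(im[:300,120:520,::-1],(800,600)))
E
```

```text
rim [ 0.53970693 -0.19530942  0.072     ]
down [-0.02  0.12 -0.26]
grip 0.055462308041217476 64.16289187967777 [-3.1  0.1  4.9]
held 0.05573236710073299 63.92321862280369
put [ 0.04  0.74 -0.27]
t 62.025
pot [(0.9, array([322., 110.]), array([0.4957, 0.1521]))]
mug [(0.69, array([320.,  10.]), array([0.4771, 0.2764]))]
holder [(0.57, array([320., 189.]), array([0.5073, 0.033 ]))]
dowel [(0.77, array([413., 110.]), array([0.6137, 0.1698]))]
cradle [(0.84, array([407., 112.]), array([0.6177, 0.1641]))]
63.2167
```

View pics/fin2.png

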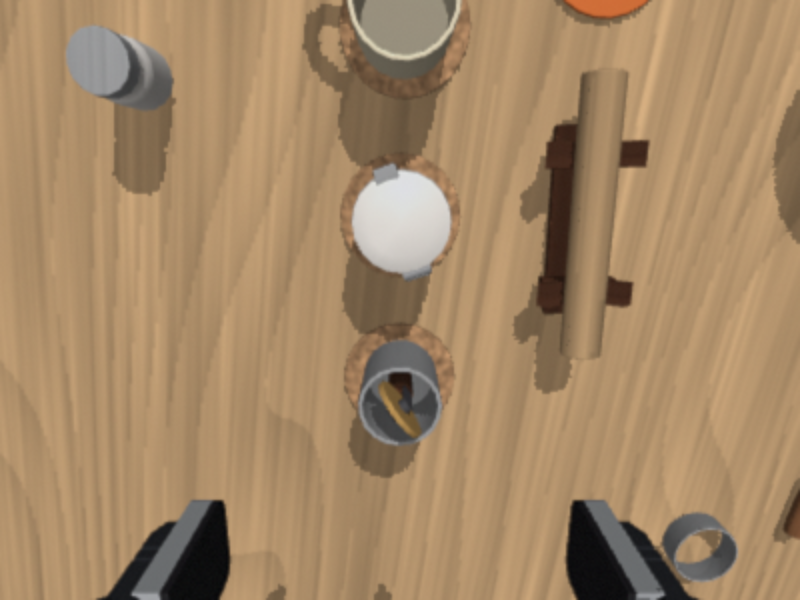

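The dowel (595,213), pot (401,221), mug (404,40) and holder (400,390) all stand or lie centred, and the gripper is clear. Handing in.

```bash
python3 -c "
from bench import *
print(sign_off())"
```

```text
the job is handed in; nothing more can be done
None
```

The job is handed in at about 63 s of the 104 s allowed: the dowel is in the cradle and the pot, mug and holder are on the middle, left and right mats. All looked centred and released in the last picture; the interface gave no verdict.

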